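Lock the height stop of the screen-printing bed

ROBOT

A 6-joint arm with a two-finger parallel gripper is mounted at the origin on the work surface. World frame = base frame: x ahead of the robot, y to its left, z up, the work surface at z = 0. Lengths are in m, angles in rad, forces in N, time in s.
With the tool pointing down it reaches from about 0.425 to 0.95 m from the base axis. Payload 3.5 kg.
Tool frame: the origin (TCP) lies on the centre line of the jaws, within the pads' length; the fingertips stand 17 mm ahead of it and the grasp point (between the pads) lies 2 mm behind it (r.finger_overhang is the distance from the TCP to the fingertips, in m); z points along the fingers, y is the direction in which the jaws open and shut (so a half turn about z gives the same grasp; the last joint's range is limited). The gripper opens to 85 mm and grips with 20 to 120 N. Pads are 22 mm wide; open, the fingers measure 114 mm over their backs; the gripper's body (76 mm by 85 mm) begins 54 mm behind the grasp point. The pads swing forward as they close: fully open they stand 13 mm farther back than shut.
Start: joints at [1.031, 0.286, 1.577, -0, 1.279, -0.15], TCP at [0.256, 0.624, 0.248] pointing down, gripper open.
Joint ranges: [-2.77, 2.77], [-0.9, 2.22], [0.21, 2.48], [-1.53, 4.67], [0.24, 2.81], [-2.84, 2.84]. Speed limits (rad/s): [2.79, 2.79, 3.14, 3.14, 3.14, 3.14].

INTERFACE

Orientations are given as [roll, pitch, yaw] about the fixed x, y, z axes, in that order (R = Rz(yaw) Ry(pitch) Rx(roll)).
In Python, from plant import observe, eyes, r gives the robot as it stands. The module is installed in compiled form; this text tells all that it offers.
- The arm moves only by the tool apply_moves, never from a script. Its argument "motion" is a list of rows, each an object with "fingers": the closure, from 0 (fully open) to 1 (shut); "dp": the shift along the tool's x, y, z in cm, a list of three; "twist": the turn about the tool's z in rad. A call has 1 to 12 rows; each row shifts and turns the pose as measured when the row begins, along the tool's axes as they then stand; what a row does not reach is not made up. A row lasts 1/10 s, in which the tool goes at most 50 mm and 8.59 degrees, less where a joint would pass 70% of its speed; a pose out of reach is approached as far as the arm can. A call is refused whole if a number of a shift passes 5 or a number of a turn 0.15, either way. A call with a gripper value outside its range is refused whole. The fingers move at their own pace and stop on an object; "newtons" is the grip in N (left out, the last holds). Time passes only in rows, so rows that do not move let the fingers close. It gives the time, the measured TCP pose, the force and the opening at its end, in the units of the state.
- observe(): the state, without advancing time (a new reading comes with each control period).
- eyes.get_image(name): name is "side" or "top" or "wrist"; returns a dict with "pixels" (384x512x3 uint8, red, green, blue), "intrinsics" (3x3 intrinsics, pixels), "rvec" (rotation vector, rad) and "tvec" (3), from world to camera coordinates, as OpenCV has them; the wrist camera has in their place "tool_from_camera" (4x4, takes a point from camera to tool coordinates, whose origin is the TCP and whose axes are the flange's). Camera axes: x right, y down, z forward; pixel columns grow to the right and rows downward; lengths in m; the calibration is good to about 2 mm. A picture is of the moment at which its call begins: read the wrist's pose just before it. There is no depth.
- r.close_job(): hands the job in, once; it reports no verdict.
The state is a dict: "clock": time; "joints": joint angles; "joint_velocities": joint speeds; "tau": joint torques, N m; "eef_pos": TCP position; "tool_rot": TCP orientation; "contact_force": force on the tool from outside, world axes, zero at the start; "moment": the same for the moment, N m; "width": finger opening in m.
Only numpy, scipy, OpenCV 4.12 (cv2) and the standard library are available. Lean on these libraries where they do the work, as an engineer would, in place of code of your own. Each camera call takes 0.05 s, during which the arm holds its last target.

TASK

The height stop on the screen-printing bed is set and now has to be locked. Push the blue-handled spanner along the bed until its jaw is fully home on the flats of the square brass collar, its handle on the open side of the steel reaction post; then swing the red-tipped locknut handle clockwise (seen from above) until the nut comes up hard and press it firmly tight (10 to 20 N at the red pin), so that the post and spanner stop the collar turning along with it. The collar's white pointer must stay within the green band throughout; leave the spanner lying home on the collar, the nut tight, and the other things on the bench where they are.

Things in the scene. Friction and masses are not known exactly. Their poses are not given: they have to be found in the camera images.
- bed: fixed grey steel bed plate, flat, 12 mm thick, its top at z = 12 mm. Origin on the table under the collar's axis. x points from the spanner's side to the collar and beyond; the plate runs from x -400 to +130 mm and is 170 mm wide for x below -120, else 240. Place and yaw vary
- post (a point): foot of the upright steel reaction post, 16 mm diameter, 34 tall, fixed on the bed's top at bed x -165, y +47 mm. The handle of a spanner on the collar lies along bed -x, on the -y side of the post; if the collar turns clockwise the handle comes to bear on the post at about 0.17 rad from straight
- collar_axis (a point): centre of the square brass collar's underside, on the stop's vertical axis at the bed's top; x, y square to its flats. Collar 30 x 30 mm, 14 tall; it only turns. Above it: the locknut (44 mm across, 15 to 31 mm above the bed) and the stud, top 72 mm above the bed. The white pointer lies along the collar's +x, to 50 mm, and can be passed through
- collar (a joint): turn of the collar against the bed, rad, positive counter-clockwise from above; 0 when the collar's axes agree with the bed's. Starts between -0.03 and 0.10. Green band: -0.40 to +0.40. It turns easily (0.06 N m) and goes round with the locknut unless it is held
- locknut (a joint): turn of the locknut relative to the collar, rad, growing as it is tightened (clockwise from above). It starts between 0.15 and 0.8, drags on the collar with 0.35 N m (about 3.7 N at the red pin) and stops hard, tight, at 1.65. It stays where left
- handle: the locknut's handle, steel bar of 9 mm diameter reaching out radially at 19 to 28 mm above the bed, with an upright red pin at its end. The frame's origin is on the stop's axis, 15 mm above the bed; the pin lies at 75 degrees counter-clockwise from its x axis
- handle_pin (a point): middle of the upright red pin, 14 mm diameter, from 18 to 60 mm above the bed, this point 39 mm above the bed; 95 mm from the stop's axis. It can be pushed round from its counter-clockwise side
- spanner: open-ended spanner, steel jaws, blue handle, about 0.3 kg, lying flat on the bed. Origin: jaw centre, underside. Jaw opens to +x; handle along -x to 250 mm, 22 wide (y), 11 thick. Head x -35 to +23, 53 wide, 12 thick. Slot 32.5 wide, tips flared, bottom 16.5 behind the origin: home, the origin is 0 to 3 mm short of the collar's axis; play 0.08 rad, some 0.15 under load
- spanner_jaw (a point): centre of the spanner's jaw, on its underside (the same point as the body's origin)
- spanner_grip (a point): point on the handle 215 mm behind the jaw's centre, at mid thickness, 6 mm above the underside: a place to grip or push it that stays clear of the reaction post
- small_spanner: a much smaller dark spanner, 160 mm long, too small for the collar; lies on the table (origin at its jaw). Not needed: leave it alone
- ink_jar: small amber ink jar, diameter 42, 45 high, standing on the bed (mm; origin under its middle). Not needed: leave it alone
- tape_roll: roll of paper tape, diameter 44, 18 high, lying on the bed (mm; origin under its middle). Not needed: leave it alone
- paint_yellow: yellow paint jar, diameter 60, 100 high (mm; origin under its middle). Not needed: leave it alone
- paint_white: white paint jar, diameter 60, 100 high (mm; origin under its middle). Not needed: leave it alone
- brush_mug: white mug with brushes, diameter 74, brushes up to 200 high (mm; origin under its middle). Not needed: leave it alone
- pen: black drawing pen 130 long, 15 high, lying on the paper (mm; origin under its middle). Not needed: leave it alone

How it is judged:
By the outcome, as a careful person would: the job done as asked, in the order asked, and still so for the second after the job is handed in, with the robot touching nothing.
It also fails if it takes over 69 s, if anything falls off the work surface, if the arm or the gripper's body presses on something with over 40 N, if the wrist force passes 120 N, or if a joint passes its speed limit or range.

## Working session

There is one attempt and no reset: what is moved stays moved. The work goes in short steps, Python scripts to look and compute and a tool call to move; the robot and the scene stay as the last step left them, time stands still between calls to the robot, and variables do not carry over. Pictures are saved under pics/ and viewed, and the job is handed in when it is done.

Besides the shell and the picture viewer there is one more tool, called after "Request:" as a command line: name --argument value ..., lists and objects as JSON in quotes. apply_moves: Moves the arm, as the interface text tells. Its arguments: {"type":"object","properties":{"motion":{"type":"array","items":{"type":"object","properties":{"fingers":{"type":"number"},"dp":{"type":"array","items":{"type":"number"}},"twist":{"type":"number"}}}},"newtons":{"type":"number"}},"required":["motion"]}

```bash
mkdir -p pics
python3 - <<'E'
from plant import observe, eyes, r
import cv2, numpy as np
s=observe(); print({k:np.round(v,3).tolist() for k,v in s.items()})
for n in ["top","side","wrist"]:
    d=eyes.get_image(n); np.savez(f"pics/{n}0.npz",**d)
    cv2.imwrite(f"pics/{n}0.png",d["pixels"][:,:,::-1])
    print(n,{k:np.round(v,3).tolist() for k,v in d.items() if k!="pixels"})
E
```

```text
{'clock': 0.0, 'joints': [1.031, 0.287, 1.578, -0.0, 1.279, -0.15], 'joint_velocities': [0.001, -0.001, 0.0, 0.0, 0.001, 0.001], 'tau': [0.001, -40.597, -29.263, -0.0, 0.006, -0.0], 'eef_pos': [0.256, 0.624, 0.247], 'tool_rot': [-3.139, -0.0, 2.752], 'contact_force': [-0.486, -0.218, -0.023], 'moment': [0.011, -0.014, -0.005], 'width': 0.085}
top {'intrinsics': [[393.888, 0.0, 254.054], [0.0, 393.888, 185.834], [0.0, 0.0, 1.0]], 'rvec': [2.204, -2.157, 0.105], 'tvec': [0.114, 0.569, 0.903]}
side {'intrinsics': [[411.055, 0.0, 255.081], [0.0, 411.055, 185.963], [0.0, 0.0, 1.0]], 'rvec': [2.332, -0.615, 0.254], 'tvec': [-0.442, 0.359, 0.656]}
wrist {'intrinsics': [[342.424, 0.0, 252.961], [0.0, 342.424, 191.985], [0.0, 0.0, 1.0]], 'tool_from_camera': [[-0.001, -0.957, -0.291, 0.074], [1.0, -0.001, -0.0, -0.0], [0.0, -0.291, 0.957, -0.125], [0.0, 0.0, 0.0, 1.0]]}
```

View pics/top0.png

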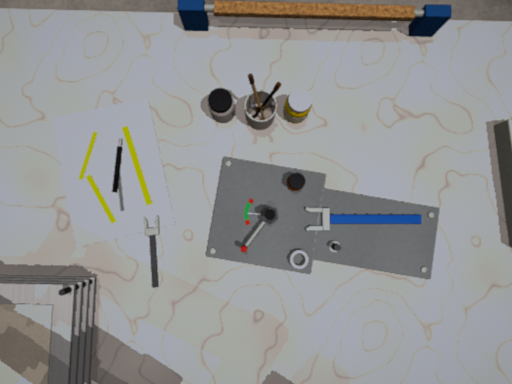

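View pics/side0.png

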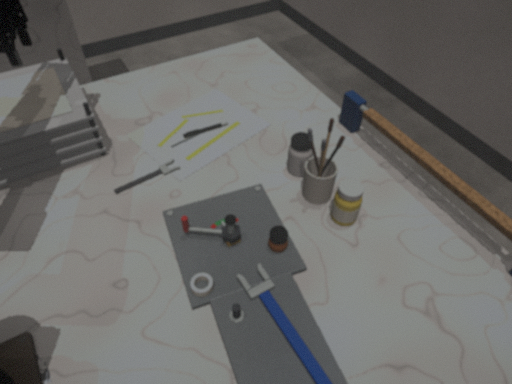

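View pics/wrist0.png

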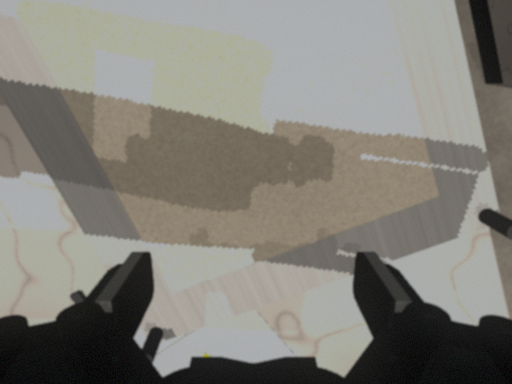

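```bash
cat > h.py <<'E'
import numpy as np, cv2
from scipy.spatial.transform import Rotation as Ro
def load(n): return dict(np.load(f"pics/{n}.npz"))
def ray(d,uv,tool=None):
    K=d["intrinsics"]; c=np.linalg.inv(K)@np.array([uv[0],uv[1],1.0])
    if tool is None:
        R=cv2.Rodrigues(d["rvec"])[0]; o=-R.T@d["tvec"].ravel(); return o,R.T@c
    T=tool@d["tool_from_camera"]; return T[:3,3],T[:3,:3]@c
def onz(d,uv,z,tool=None):
    o,v=ray(d,uv,tool); return o+v*(z-o[2])/v[2]
def proj(d,P,tool=None):
    P=np.atleast_2d(P).astype(float)
    if tool is None: return cv2.projectPoints(P,d["rvec"],d["tvec"],d["intrinsics"],None)[0][:,0]
    T=np.linalg.inv(tool@d["tool_from_camera"]); q=P@T[:3,:3].T+T[:3,3]; q=q@d["intrinsics"].T; return q[:,:2]/q[:,2:]
def toolT(s):
    T=np.eye(4); T[:3,:3]=Ro.from_euler('xyz',s["tool_rot"]).as_matrix(); T[:3,3]=s["eef_pos"]; return T
def tri(d1,p1,d2,p2):
    o1,v1=ray(d1,p1);o2,v2=ray(d2,p2)
    t=np.linalg.lstsq(np.c_[v1,-v2],o2-o1,rcond=None)[0]
    a=o1+v1*t[0];b=o2+v2*t[1]; return (a+b)/2,np.linalg.norm(a-b)
E
python3 - <<'E'
from h import *
for n,(x0,x1,y0,y1) in {"top":(195,450,145,290),"side":(150,350,180,384)}.items():
    im=load(n+"0")["pixels"][y0:y1,x0:x1,::-1]
    k=3 if n=="top" else 2.9
    im=cv2.resize(im,None,fx=k,fy=k,interpolation=cv2.INTER_CUBIC)
    im=cv2.convertScaleAbs(im,alpha=1.5); cv2.imwrite(f"pics/{n}0c.png",im); print(im.shape)
d=load("top0"); print(np.round([onz(d,p,0.012)for p in [(268,214),(318,219),(420,219),(335,246),(0,0),(511,0)]],3))
hsv=cv2.cvtColor(d["pixels"],cv2.COLOR_RGB2HSV)
b=((hsv[:,:,0]>105)&(hsv[:,:,0]<130)&(hsv[:,:,1]>120)).astype(np.uint8); b[:120]=0
c=max(cv2.findContours(b,0,1)[0],key=cv2.contourArea); r_=cv2.minAreaRect(c); print("blue",r_,cv2.boxPoints(r_))
print(np.round([onz(d,p,0.023) for p in cv2.boxPoints(r_)],4))
red=(((hsv[:,:,0]<8)|(hsv[:,:,0]>172))&(hsv[:,:,1]>130)&(hsv[:,:,2]>70)).astype(np.uint8)
n,l,st,ce=cv2.connectedComponentsWithStats(red); print(st[1:],ce[1:])
E
```

```text
(435, 765, 3)
(592, 580, 3)
[[ 0.501  0.092  0.012]
 [ 0.492 -0.027  0.012]
 [ 0.497 -0.27   0.012]
 [ 0.429 -0.067  0.012]
 [ 1.015  0.764  0.012]
 [ 1.049 -0.507  0.012]]
blue ((375.0, 218.5), (9.0, 90.0), 90.0) [[330. 214.]
 [420. 214.]
 [420. 223.]
 [330. 223.]]
[[ 0.5042 -0.0531  0.023 ]
 [ 0.5087 -0.2651  0.023 ]
 [ 0.4876 -0.2648  0.023 ]
 [ 0.4832 -0.0532  0.023 ]]
[[249 199   4   4  14]
 [245 220   5   5  15]
 [241 246   6   6  31]] [[250.71428571 200.5       ]
 [247.13333333 222.13333333]
 [243.41935484 248.4516129 ]]
```

View pics/top0c.png

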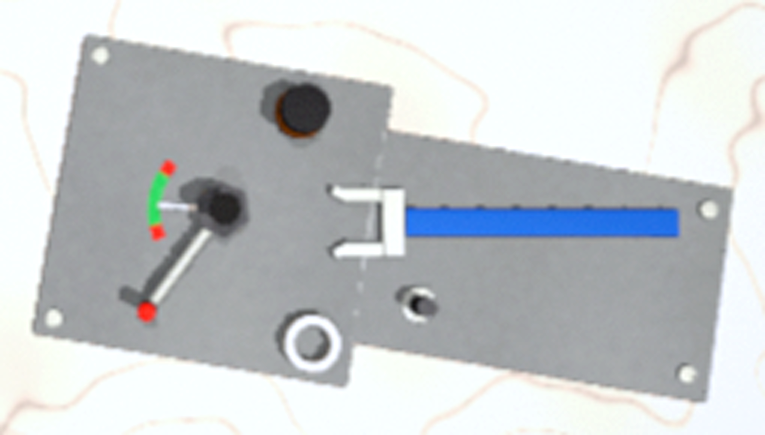

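View pics/side0c.png

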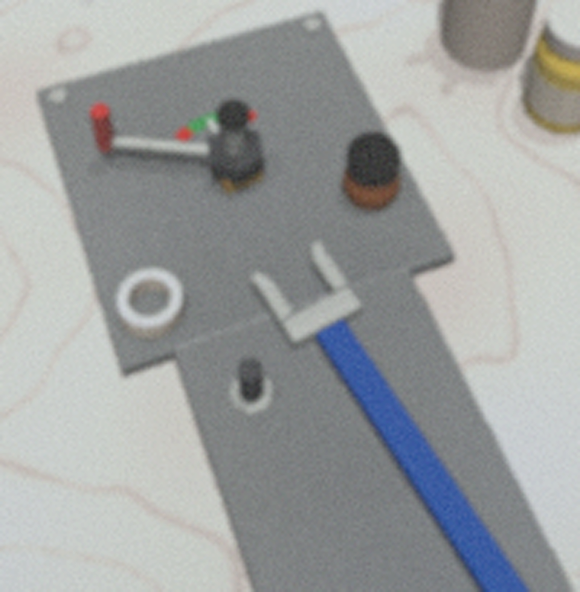

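Run:
```python
from h import *
d=load("top0"); s=load("side0")
px=np.array([(83,36),(35,333),(349,386),(391,87),(390,130),(733,188),(707,402),(360,345)])/3+[195,145]
B=np.array([(130,-120),(130,120),(-120,120),(-120,-120),(-120,-85),(-400,-85),(-400,85),(-120,85)])/1000
W=np.array([onz(d,p,0.012)[:2] for p in px])
H=cv2.estimateAffinePartial2D(B,W)[0]; print("scale",np.hypot(H[0,0],H[1,0])); 
mb,mw=B.mean(0),W.mean(0); U,S,Vt=np.linalg.svd((B-mb).T@(W-mw)); R=(Vt.T@U.T); t=mw-R@mb
yaw=np.arctan2(R[1,0],R[0,0]); print("bed",t,yaw); print("res mm",np.round((W-(B@R.T+t))*1000,1).tolist())
# stud top and pin via triangulation
def sidec(x,y): return (x/2.9+150,y/2.9+180)
def topc(x,y): return (x/3+195,y/3+145)
print("stud top (0.084)",tri(d,topc(224,208),s,sidec(233,112)))
print("pin top (.072)",tri(d,topc(147,312),s,sidec(99,112)), onz(d,(243.4,248.5),0.072))
print("jar top(.057)",tri(d,topc(303,107),s,sidec(371,152)))
print("post pred",R@[-.165,.047]+t, "post top tri",tri(d,topc(425,304),s,sidec(249,365)))
for n,p,z in [("jawtipU",(330,189),.024),("tipL",(334,254),.024),("headbackU",(404,187),.024),("hbL",(404,255),.024),("end u",(678,208),.023),("end l",(678,237),.023),("h near u",(406,208),.023),("h l",(406,237),.023),("tape",(312,342),.03),("jar",(303,107),.057),("ptr tip",(160,206),.02)]:
    w=onz(d,topc(*p),z)[:2]; print(n,np.round(w,4),"bed mm",np.round(R.T@(w-t)*1000,1))
np.savez("bed.npz",R=R,t=t)
```

```text
scale 0.9964370627537908
bed [0.4984494  0.08981571] 1.4282937428658473
res mm [[-0.3, 1.7], [1.9, -1.5], [1.4, -0.2], [-0.4, 2.3], [-0.2, -2.1], [-0.7, 1.8], [-0.2, 1.5], [-1.4, -3.6]]
stud top (0.084) (array([0.50096819, 0.0907798 , 0.08184417]), np.float64(0.0032622280357633296))
pin top (.072) (array([0.42348221, 0.14562558, 0.06941081]), np.float64(0.002812662072345199)) [0.42340522 0.14741688 0.072     ]
jar top(.057) (array([0.57841231, 0.03105116, 0.05487683]), np.float64(0.001434448193626543))
post pred [ 0.42849237 -0.06683682] post top tri (array([ 0.43135264, -0.06407147,  0.04634908]), np.float64(0.0012365480709134156))
jawtipU [0.517  0.0059] bed mm [-80.4 -30.3]
tipL [0.4665 0.0023] bed mm [-91.1  19.2]
headbackU [ 0.5198 -0.052 ] bed mm [-137.4  -41.3]
hbL [ 0.4669 -0.0523] bed mm [-145.1   11.1]
end u [ 0.508  -0.2675] bed mm [-352.3  -60.2]
end l [ 0.4853 -0.2671] bed mm [-355.2  -37.7]
h near u [ 0.5034 -0.0539] bed mm [-141.5  -25.4]
h l [ 0.4809 -0.054 ] bed mm [-144.8   -3. ]
tape [0.3991 0.0194] bed mm [-83.8  88.3]
jar [0.5775 0.0316] bed mm [-46.4 -86.6]
ptr tip [0.501  0.1385] bed mm [48.6  4.4]
```

```bash
cat >> h.py <<'E'
def plan(s,pos,yaw,n=None,step=0.045):
    """rows (cm, rad) from state s to world pos / yaw (tool down)"""
    T=toolT(s); p=T[:3,3].copy(); y0=s["tool_rot"][2]; dy=(yaw-y0+np.pi)%(2*np.pi)-np.pi
    D=np.array(pos)-p
    n=n or int(max(np.ceil(np.linalg.norm(D)/step),np.ceil(abs(dy)/0.14)))
    for i in range(n):
        R=Ro.from_euler('xyz',[np.pi,0,y0+dy*i/n]).as_matrix()
        print(np.round(R.T@D/n*100,2).tolist(),round(-dy/n,3))
def brief(s): print("t",round(s["clock"],2),"pos",np.round(s["eef_pos"],4),"rot",np.round(s["tool_rot"],4),"F",np.round(s["contact_force"],1),"w",round(float(s["width"]),4))
E
python3 - <<'E'
from h import *
from plant import observe,r
print(r.finger_overhang); plan(observe(),[0.495,-0.02,0.30],1.55)
E
```

```text
0.017
[-2.91, -3.16, -0.33] 0.075
[-3.14, -2.93, -0.33] 0.075
[-3.35, -2.68, -0.33] 0.075
[-3.54, -2.43, -0.33] 0.075
[-3.71, -2.15, -0.33] 0.075
[-3.86, -1.87, -0.33] 0.075
[-3.99, -1.57, -0.33] 0.075
[-4.1, -1.27, -0.33] 0.075
[-4.18, -0.96, -0.33] 0.075
[-4.24, -0.64, -0.33] 0.075
[-4.28, -0.32, -0.33] 0.075
[-4.29, 0.0, -0.33] 0.075
[-4.28, 0.32, -0.33] 0.075
[-4.24, 0.64, -0.33] 0.075
[-4.18, 0.96, -0.33] 0.075
[-4.1, 1.27, -0.33] 0.075
```

Request:
apply_moves --motion '[{"dp":[-2.9,-3.2,-0.3],"twist":0.075,"fingers":0},{"dp":[-3.1,-2.9,-0.3],"twist":0.075,"fingers":0},{"dp":[-3.3,-2.7,-0.3],"twist":0.075,"fingers":0},{"dp":[-3.5,-2.4,-0.3],"twist":0.075,"fingers":0},{"dp":[-3.7,-2.2,-0.3],"twist":0.075,"fingers":0},{"dp":[-3.9,-1.9,-0.3],"twist":0.075,"fingers":0},{"dp":[-4.0,-1.6,-0.3],"twist":0.075,"fingers":0},{"dp":[-4.1,-1.3,-0.3],"twist":0.075,"fingers":0},{"dp":[-4.2,-1.0,-0.3],"twist":0.075,"fingers":0},{"dp":[-4.2,-0.6,-0.3],"twist":0.075,"fingers":0},{"dp":[-4.3,-0.3,-0.3],"twist":0.075,"fingers":0},{"dp":[-4.3,0,-0.3],"twist":0.075,"fingers":0}]'

```text
clock: 1.35
eef_pos: [0.4282, 0.1234, 0.2798]
tool_rot: [-3.136, 0.005, 1.826]
contact_force: [1.0, 0.8, -0.2]
width: 0.0855
```

Run:
```python
from h import *
from plant import observe,r
s=observe(); brief(s); plan(s,[0.495,-0.02,0.30],1.55)
```

```text
t 1.35 pos [0.4282 0.1234 0.2798] rot [-3.1356  0.005   1.8259] F [ 1.   0.8 -0.2] w 0.0855
[-3.89, 0.71, -0.5] 0.069
[-3.83, 0.98, -0.5] 0.069
[-3.76, 1.24, -0.5] 0.069
[-3.66, 1.5, -0.5] 0.069
```

Request:
apply_moves --motion '[{"dp":[-3.9,0.7,-0.5],"twist":0.07},{"dp":[-3.8,1.0,-0.5],"twist":0.07},{"dp":[-3.8,1.2,-0.5],"twist":0.07},{"dp":[-3.6,1.5,-0.5],"twist":0.07},{"dp":[0,0,0]},{"dp":[0,0,0]}]'

```text
invalid input at $.motion[0]: expected keys fingers, dp, twist
```

Run:
```python
from h import *
from plant import observe,eyes,r
s=observe(); brief(s); d=eyes.get_image("wrist"); np.savez("pics/wrist1.npz",T=toolT(s),**d)
im=cv2.resize(d["pixels"][:,:,::-1],(768,576),interpolation=cv2.INTER_CUBIC); cv2.imwrite("pics/wrist1.png",cv2.convertScaleAbs(im,alpha=1.4))
```

```text
t 1.35 pos [0.4282 0.1234 0.2798] rot [-3.1356  0.005   1.8259] F [ 1.   0.8 -0.2] w 0.0855
```

View pics/wrist1.png

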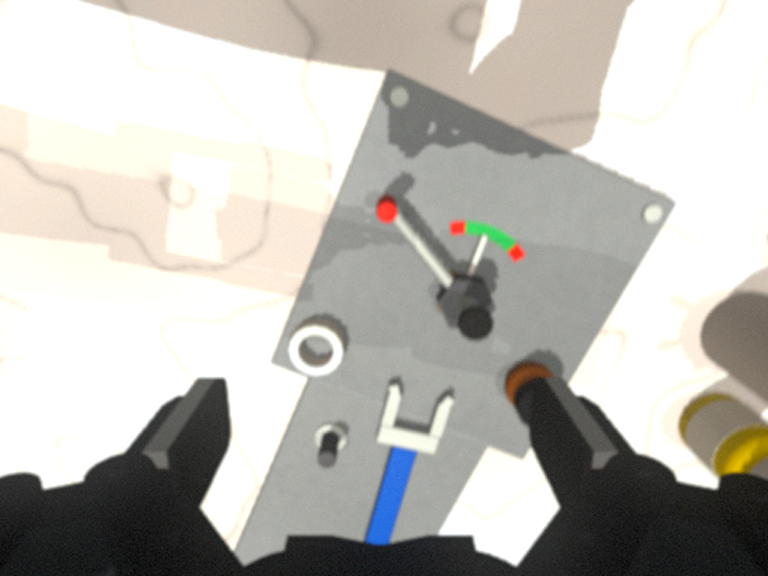

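Request:
apply_moves --motion '[{"dp":[-3.9,0.7,-0.5],"twist":0.07,"fingers":0},{"dp":[-3.8,1.0,-0.5],"twist":0.07,"fingers":0},{"dp":[-3.8,1.2,-0.5],"twist":0.07,"fingers":0},{"dp":[-3.6,1.5,-0.5],"twist":0.07,"fingers":0},{"dp":[0,0,0],"twist":0,"fingers":0},{"dp":[0,0,0],"twist":0,"fingers":0}]'

```text
clock: 2.0
eef_pos: [0.4962, -0.033, 0.3011]
tool_rot: [-3.138, 0.01, 1.523]
contact_force: [0.3, 0.6, -0.4]
width: 0.0853
```

Run:
```python
from h import *
from plant import observe,eyes,r
s=observe(); brief(s); d=eyes.get_image("wrist"); np.savez("pics/wrist2.npz",T=toolT(s),**d)
im=cv2.resize(d["pixels"][:,:,::-1],(768,576),interpolation=cv2.INTER_CUBIC); cv2.imwrite("pics/wrist2.png",cv2.convertScaleAbs(im,alpha=1.4))
```

```text
t 2.0 pos [ 0.4962 -0.033   0.3011] rot [-3.1382  0.0103  1.523 ] F [ 0.3  0.6 -0.4] w 0.0853
```

View pics/wrist2.png

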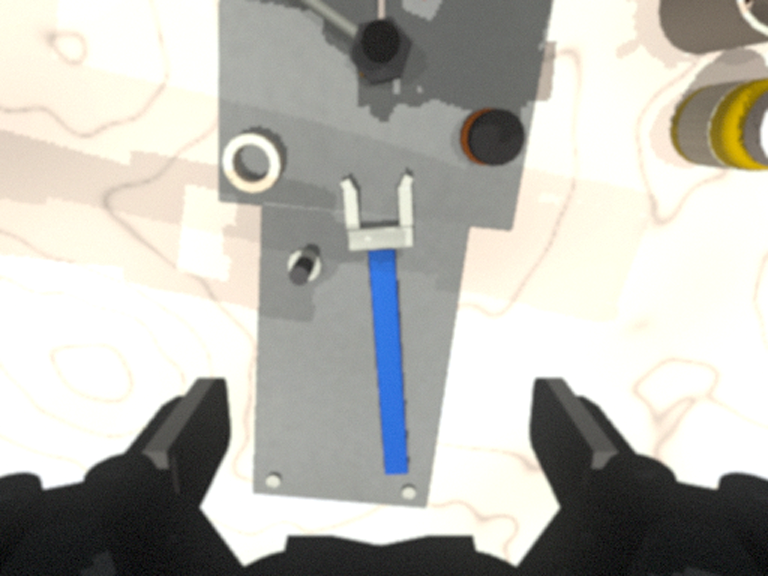

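Run:
```python
from h import *
d=load("wrist2");T=d["T"]; w1=load("wrist1")
b=np.load("bed.npz");R,t=b["R"],b["t"]
def P(x,y,z,dd=d): return onz(dd,((x+.5)/1.5-.5,(y+.5)/1.5-.5),z,dd["T"])
hsv=cv2.cvtColor(d["pixels"],cv2.COLOR_RGB2HSV)
m=((hsv[:,:,0]>105)&(hsv[:,:,0]<130)&(hsv[:,:,1]>120)).astype(np.uint8)
c=max(cv2.findContours(m,0,1)[0],key=cv2.contourArea); q=cv2.approxPolyDP(c,4,True)[:,0]; 
W=np.array([onz(d,p,.023,T) for p in q]);print("handle corners",np.round(W[:,:2],4).tolist())
# axis: fit midline of the blue mask
ys,xs=np.nonzero(m); rows=[(np.mean(xs[ys==v]),v) for v in range(ys.min()+4,ys.max()-4)]
C=np.array([onz(d,p,.023,T)[:2] for p in rows]); v=cv2.fitLine(C.astype(np.float32),cv2.DIST_L2,0,.01,.01).ravel(); v[:2]*=np.sign(v[1])
yaw=np.arctan2(v[1],v[0]); print("spanner yaw",yaw,"rel bed",yaw-np.arctan2(R[1,0],R[0,0]), "pt",v[2:])
for n,p,z in [("tipL",(347,180),.024),("tipR",(406,175),.024),("headback L",(350,249),.024),("back R",(412,246),.024),("hb mid",(383,248),.024),("handle end",(397,473),.023),("slot bottom",(379,229),.024),("stud top",(381,41),.084),("tape",(252,160),.03),("jar top",(496,136),.057),("post foot",(305,264),.012),
   ("bed c1",(254,493),.012),("bed c2",(427,507),.012),("c3",(469,229),.012),("c4",(513,230),.012),("c5",(219,200),.012),("c6",(261,205),.012)]:
    w=P(*p,z)[:2]; print(n,np.round(w,4),"bed",np.round(R.T@(w-t)*1000,1))
print("w1")
for n,p,z in [("stud",(475,321),.084),("pin",(387,210),.072),("ptr tip",(486,235),.016),("ptr base",(471,274),.016),("tipL",(394,385),.024),("tipR",(448,399),.024),("c1",(389,70),.012),("c2",(673,204),.012),("c3",(274,360),.012),("c4",(523,457),.012)]:
    w=P(*p,z,w1)[:2]; print(n,np.round(w,4),"bed",np.round(R.T@(w-t)*1000,1))
```

```text
handle corners [[0.4894, -0.0528], [0.4895, -0.264], [0.5062, -0.2648], [0.505, -0.0536]]
spanner yaw nan rel bed nan pt [nan nan]
tipL [0.4718 0.0041] bed [-88.7  14.2]
tipR [0.5172 0.0056] bed [-80.7 -30.5]
headback L [ 0.4705 -0.0502] bed [-142.6    7.8]
back R [ 0.5201 -0.0502] bed [-135.5  -41.3]
hb mid [ 0.4969 -0.0507] bed [-139.3  -18.4]
handle end [ 0.4999 -0.2647] bed [-350.8  -51.8]
slot bottom [ 0.4945 -0.0352] bed [-124.3  -13.8]
stud top [0.5022 0.0913] bed [ 2.  -3.5]
tape [0.4021 0.0228] bed [-80.   85.8]
jar top [0.5785 0.0319] bed [-45.9 -87.4]
post foot [ 0.4313 -0.064 ] bed [-161.8   44.6]
bed c1 [ 0.3609 -0.2897] bed [-395.2   82.3]
bed c2 [ 0.5276 -0.3137] bed [-395.3  -86.1]
c3 [ 0.5675 -0.041 ] bed [-119.7  -86.9]
c4 [ 0.6032 -0.0435] bed [-117.1 -122.7]
c5 [ 0.3673 -0.0078] bed [-115.3  115.9]
c6 [ 0.4005 -0.0134] bed [-116.1   82.3]
w1
stud [0.5003 0.0932] bed [ 3.6 -1.3]
pin [0.4252 0.1481] bed [47.3 80.7]
ptr tip [0.5061 0.1407] bed [51.4 -0.3]
ptr base [0.5044 0.1082] bed [19.  -3.2]
tipL [0.4698 0.0033] bed [-89.7  16. ]
tipR [0.5165 0.0023] bed [-84.1 -30.3]
c1 [0.4041 0.2355] bed [130.8 114.1]
c2 [0.6367 0.1987] bed [ 127.4 -121.4]
c3 [ 0.3685 -0.0058] bed [-113.2  115.1]
c4 [ 0.6011 -0.0423] bed [-116.2 -120.3]
  return _methods._mean(a, axis=axis, dtype=dtype,
  ret = ret.dtype.type(ret / rcount)
```

Run:
```python
from h import *
b=np.load("bed.npz");R,t=b["R"],b["t"];by=np.arctan2(R[1,0],R[0,0])
for n in ["wrist2","wrist1","top0"]:
    d=load(n);T=d.get("T")
    hsv=cv2.cvtColor(d["pixels"],cv2.COLOR_RGB2HSV)
    m=((hsv[:,:,0]>100)&(hsv[:,:,0]<132)&(hsv[:,:,1]>110)).astype(np.uint8); 
    if n=="top0": m[:120]=0
    k,l,st,ce=cv2.connectedComponentsWithStats(m); i=1+np.argmax(st[1:,4]); ys,xs=np.nonzero(l==i)
    W=np.array([onz(d,p,.023,T)[:2] for p in zip(xs,ys)],np.float32)
    if n!="wrist1": print(n,"y range",W[:,1].min(),W[:,1].max())
    (c,sz,a)=cv2.minAreaRect(W); v=cv2.fitLine(W,cv2.DIST_HUBER,0,1e-4,1e-4).ravel(); v=v*np.sign(v[1]) if 0 else v
    dv=v[:2]*np.sign(v[1]); yaw=np.arctan2(dv[1],dv[0]); 
    print(n,"rect",np.round(c,4),np.round(sz,4),"yaw",round(float(yaw),4),"rel",round(float(yaw-by),3),"x at y=-.05,-.232:",[round(float(v[2]+(yy-v[3])*dv[0]/dv[1]),4) for yy in(-.017,-.05,-.232)])
```

```text
wrist2 y range -0.26482472 -0.052271813
wrist2 rect [ 0.4973 -0.1587] [0.0216 0.2126] yaw 1.5896 rel 0.161 x at y=-.05,-.232: [0.4946, 0.4953, 0.4987]
wrist1 rect [ 0.495  -0.1074] [0.0224 0.1068] yaw 1.5862 rel 0.158 x at y=-.05,-.232: [0.4935, 0.4941, 0.4968]
top0 y range -0.26718345 -0.053091362
top0 rect [ 0.496 -0.16 ] [0.0211 0.2141] yaw 1.5916 rel 0.163 x at y=-.05,-.232: [0.4918, 0.4925, 0.4963]
```

Run:
```python
from h import *
from plant import observe,r
s=observe(); plan(s,[0.4975,-0.231,0.08],1.59)
```

```text
[-2.83, 0.15, 3.16] -0.009
[-2.83, 0.13, 3.16] -0.009
[-2.83, 0.1, 3.16] -0.009
[-2.83, 0.07, 3.16] -0.009
[-2.83, 0.05, 3.16] -0.009
[-2.83, 0.02, 3.16] -0.009
[-2.83, -0.01, 3.16] -0.009
```

Request:
apply_moves --motion '[{"dp":[-2.9,0.1,3.1],"twist":-0.01,"fingers":0},{"dp":[-2.9,0.1,3.1],"twist":-0.01,"fingers":0.2},{"dp":[-2.9,0.1,3.1],"twist":-0.01,"fingers":0.3},{"dp":[-2.9,0.1,3.1],"twist":-0.01,"fingers":0.3},{"dp":[-2.9,0,3.1],"twist":-0.01,"fingers":0.3},{"dp":[-2.9,0,3.1],"twist":-0.01,"fingers":0.3},{"dp":[-2.0,0,2.5],"twist":-0.01,"fingers":0.3},{"dp":[0,0,0],"twist":0,"fingers":0.3},{"dp":[0,0,0],"twist":0,"fingers":0.3}]'

```text
clock: 2.95
eef_pos: [0.4997, -0.2206, 0.0871]
tool_rot: [3.139, 0.007, 1.621]
contact_force: [0.3, 0.1, 0.4]
width: 0.06
```

Run:
```python
from h import *
from plant import observe,eyes,r
s=observe(); brief(s); plan(s,[0.4975,-0.231,0.0325],1.59,n=4)
d=eyes.get_image("wrist"); np.savez("pics/wrist3.npz",T=toolT(s),**d)
im=cv2.resize(d["pixels"][:,:,::-1],(768,576),interpolation=cv2.INTER_CUBIC); cv2.imwrite("pics/wrist3.png",cv2.convertScaleAbs(im,alpha=1.4))
```

```text
t 2.95 pos [ 0.4997 -0.2206  0.0871] rot [3.139  0.0069 1.6206] F [0.3 0.1 0.4] w 0.06
[-0.26, -0.07, 1.37] 0.008
[-0.26, -0.07, 1.37] 0.008
[-0.26, -0.06, 1.37] 0.008
[-0.26, -0.06, 1.37] 0.008
```

View pics/wrist3.png

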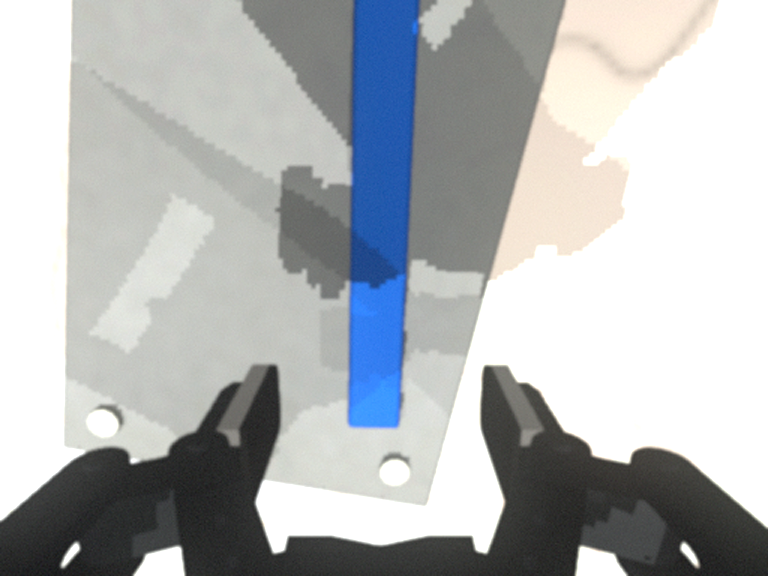

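Request:
apply_moves --motion '[{"dp":[-0.3,0,1.4],"twist":0.01,"fingers":0.3},{"dp":[-0.3,0,1.4],"twist":0.01,"fingers":0.3},{"dp":[-0.3,-0.1,1.4],"twist":0.01,"fingers":0.3},{"dp":[-0.2,0,0.8],"twist":0,"fingers":0.3},{"dp":[0,0,0.2],"twist":0,"fingers":0.3},{"dp":[0,0,0],"twist":0,"fingers":0.3}]'

```text
clock: 3.6
eef_pos: [0.5016, -0.2299, 0.0345]
tool_rot: [3.134, 0.01, 1.594]
contact_force: [-0.0, 0.5, -0.3]
width: 0.0599
```

Run:
```python
from h import *
from plant import observe,eyes,r
s=observe(); brief(s); plan(s,[0.4975,-0.231,0.0325],1.59,n=1)
```

```text
t 3.6 pos [ 0.5016 -0.2299  0.0345] rot [3.1339 0.0099 1.5937] F [-0.   0.5 -0.3] w 0.0599
[-0.1, -0.41, 0.2] 0.004
```

Request:
apply_moves --motion '[{"dp":[-0.1,-0.4,0.15],"twist":0,"fingers":0.3},{"dp":[0,0,0],"twist":0,"fingers":0.3},{"dp":[0,0,0],"twist":0,"fingers":1},{"dp":[0,0,0],"twist":0,"fingers":1},{"dp":[0,0,0],"twist":0,"fingers":1},{"dp":[0,0,0],"twist":0,"fingers":1},{"dp":[0,0,0],"twist":0,"fingers":1}]' --newtons 40

```text
clock: 4.3
eef_pos: [0.4982, -0.2318, 0.0345]
tool_rot: [3.131, 0.012, 1.593]
contact_force: [-0.8, -0.8, -1.1]
width: 0.0205
```

Run:
```python
from h import *
from plant import observe,eyes,r
s=observe(); brief(s); plan(s,[0.4885,-0.1737,0.0345],1.523,n=6)
```

```text
t 4.3 pos [ 0.4982 -0.2318  0.0345] rot [3.1313 0.0115 1.5929] F [-0.8 -0.8 -1.1] w 0.0205
[0.97, -0.14, -0.0] 0.012
[0.97, -0.15, -0.0] 0.012
[0.97, -0.16, -0.0] 0.012
[0.97, -0.17, -0.0] 0.012
[0.96, -0.18, -0.0] 0.012
[0.96, -0.2, -0.0] 0.012
```

Request:
apply_moves --motion '[{"dp":[1,-0.15,0],"twist":0.012,"fingers":1},{"dp":[1,-0.15,0],"twist":0.012,"fingers":1},{"dp":[1,-0.15,0],"twist":0.012,"fingers":1},{"dp":[1,-0.2,0],"twist":0.012,"fingers":1},{"dp":[1,-0.2,0],"twist":0.012,"fingers":1},{"dp":[1,-0.2,0],"twist":0.012,"fingers":1},{"dp":[0,0,0],"twist":0,"fingers":1},{"dp":[0,0,0],"twist":0,"fingers":1}]'

```text
clock: 5.1
eef_pos: [0.4877, -0.1663, 0.0344]
tool_rot: [3.129, 0.013, 1.517]
contact_force: [0.7, -0.7, -1.1]
width: 0.0204
```

Run:
```python
from h import *
from plant import observe,eyes,r
s=observe(); brief(s); plan(s,[0.4885,-0.1737,0.0345],1.523,n=1)
for n in ["wrist","top","side"]:
    d=eyes.get_image(n); np.savez(f"pics/{n}4.npz",T=toolT(s),**d)
    px=d["pixels"][:,:,::-1]
    if n=="top": px=px[145:290,195:450]
    if n=="side": px=px[180:384,150:400]
    im=cv2.resize(px,None,fx=768/px.shape[1],fy=768/px.shape[1],interpolation=cv2.INTER_CUBIC)
    if im.shape[0]>600: im=im[:600]
    cv2.imwrite(f"pics/{n}4.png",cv2.convertScaleAbs(im,alpha=1.4))
```

```text
t 5.1 pos [ 0.4877 -0.1663  0.0344] rot [3.1286 0.0134 1.517 ] F [ 0.7 -0.7 -1.1] w 0.0204
[-0.73, 0.12, -0.01] -0.006
```

View pics/wrist4.png

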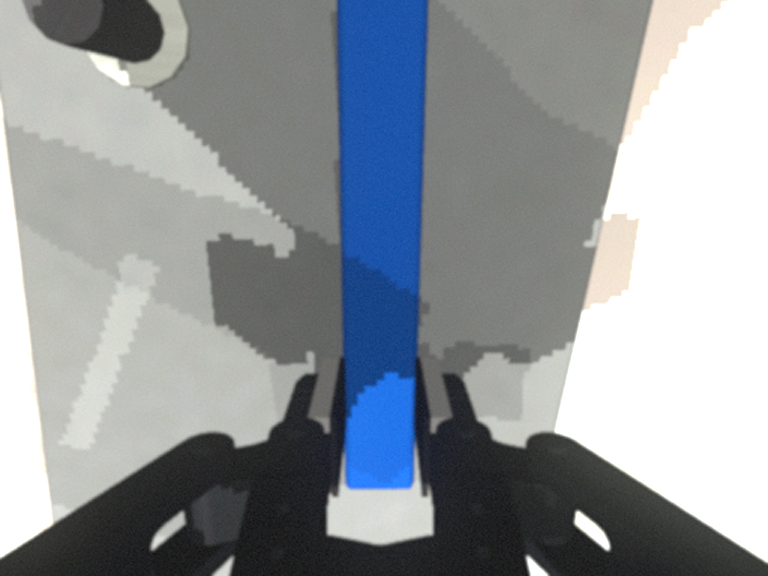

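View pics/top4.png

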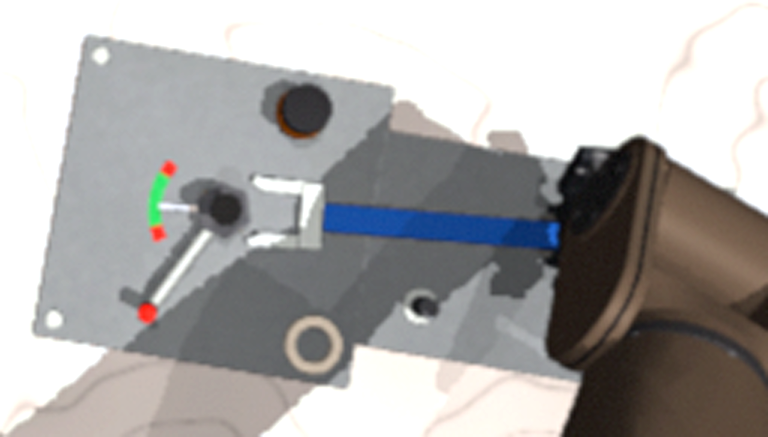

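View pics/side4.png

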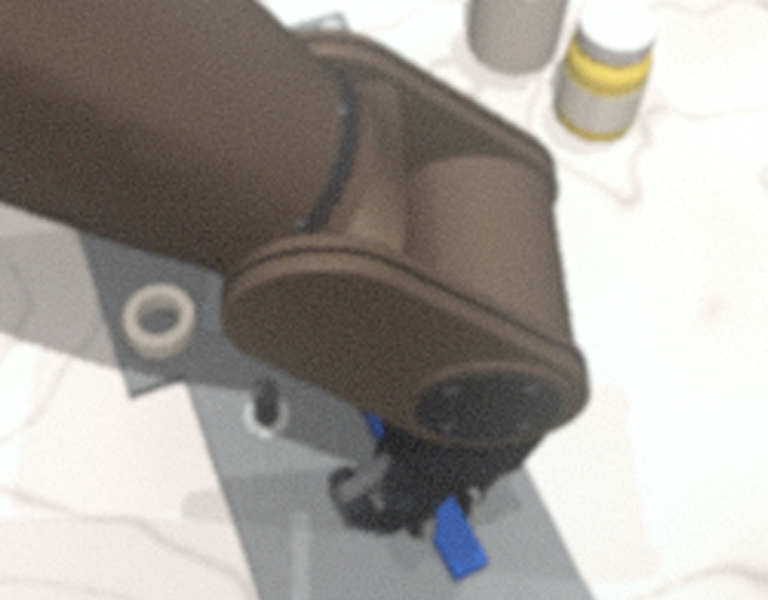

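```bash
cat >> h.py <<'E'
def axis_top(d,blueymax=None):
    """blue handle midline in the top view, world xy: point, unit dir toward collar"""
    hsv=cv2.cvtColor(d["pixels"],cv2.COLOR_RGB2HSV)
    m=((hsv[:,:,0]>100)&(hsv[:,:,0]<132)&(hsv[:,:,1]>110)&(hsv[:,:,2]>50)).astype(np.uint8); m[:120]=0
    k,l,st,ce=cv2.connectedComponentsWithStats(m); i=1+np.argmax(st[1:,4]); ys,xs=np.nonzero(l==i)
    lo,hi=xs.min()+3,xs.max()-5
    # weighted column centres (sub-pixel by blue excess)
    C=[]
    px=d["pixels"].astype(float); ex=np.clip(px[:,:,2]-px[:,:,0]-15,0,None)
    for x in range(lo,hi):
        y0,y1=ys[xs==x].min()-3,ys[xs==x].max()+4; w=ex[y0:y1,x]; C.append((x,(w*np.arange(y0,y1)).sum()/w.sum()))
    W=np.array([onz(d,p,.023)[:2] for p in C],np.float32); v=cv2.fitLine(W,cv2.DIST_HUBER,0,1e-4,1e-4).ravel().astype(float)
    dv=v[:2]*np.sign(v[1]); return v[2:],dv,xs.min()
def stud_top(d):
    g=cv2.GaussianBlur(d["pixels"],(3,3),0).max(2); m=(g<45).astype(np.uint8); m[:,:255]=0;m[:,285:]=0;m[:200]=0;m[228:]=0
    k,l,st,ce=cv2.connectedComponentsWithStats(m); i=1+np.argmax(st[1:,4]); return ce[i],st[i]
E
python3 - <<'E'
from h import *
for n in ["top0","top4"]:
    d=load(n); p,v,xm=axis_top(d); c,st=stud_top(d); w=onz(d,c,.084)[:2]
    print(n,"stud px",c,st,"world",w)
    n_=np.array([-v[1],v[0]]); yaw=np.arctan2(v[1],v[0])
    for cc in (w,np.array([.4998,.0905])): print(" yaw",round(yaw,4),"lateral of collar from axis mm",round(1000*(cc-p)@n_,2))
d=load("top4")
def P(x,y,z): return onz(d,((x+.5)/3.012-.5+195,(y+.5)/3.012-.5+145),z)[:2]
for q in [(252,181),(247,243),(323,184),(321,249),(300,215)]: print(q,np.round(P(*q,.024),4))
print("pointer", P(161,206,.02),P(195,208,.02))
E
```

```text
top0 stud px [268.58823529 213.61764706] [262 208  13  12 102] world [0.5009381  0.09390091]
 yaw 1.5896 lateral of collar from axis mm -10.21
 yaw 1.5896 lateral of collar from axis mm -9.01
top4 stud px [269.25333333 213.84      ] [265 209  10  10  75] world [0.50048362 0.09243637]
 yaw 1.5117 lateral of collar from axis mm 0.84
 yaw 1.5117 lateral of collar from axis mm 1.4
(252, 181) [0.5232 0.0686]
(247, 243) [0.4751 0.0718]
(323, 184) [0.5221 0.0132]
(321, 249) [0.4717 0.0143]
(300, 215) [0.4976 0.0309]
pointer [0.50238454 0.13906452] [0.50139196 0.112509  ]
```

Request:
apply_moves --motion '[{"dp":[0.7,-0.03,0],"twist":0,"fingers":1},{"dp":[0.7,-0.03,0],"twist":0,"fingers":1},{"dp":[0.5,0,0],"twist":0,"fingers":1},{"dp":[0.5,0,0],"twist":0,"fingers":1}]'

```text
clock: 5.65
eef_pos: [0.4889, -0.1428, 0.0343]
tool_rot: [3.128, 0.015, 1.515]
contact_force: [-0.3, -1.3, 0.9]
width: 0.0203
```

Run:
```python
from h import *
from plant import observe
brief(observe())
```

```text
t 5.65 pos [ 0.4889 -0.1428  0.0343] rot [3.1283 0.0148 1.5155] F [-0.3 -1.3  0.9] w 0.0203
```

Request:
apply_moves --motion '[{"dp":[0.5,0,0],"twist":0,"fingers":1},{"dp":[0.5,0,0],"twist":0,"fingers":1},{"dp":[0.3,0,0],"twist":0,"fingers":1}]'

```text
clock: 5.95
eef_pos: [0.4899, -0.1287, 0.0344]
tool_rot: [3.128, 0.016, 1.516]
contact_force: [-0.5, -1.2, -0.2]
width: 0.0203
```

Run:
```python
from h import *
from plant import observe,eyes
s=observe(); brief(s)
d=eyes.get_image("top"); np.savez("pics/top5.npz",T=toolT(s),**d)
px=d["pixels"][165:270,210:390,::-1]
im=cv2.resize(px,None,fx=4,fy=4,interpolation=cv2.INTER_CUBIC)
cv2.imwrite("pics/top5.png",cv2.convertScaleAbs(im,alpha=1.4))
p,v,xm=axis_top(d); print(np.arctan2(v[1],v[0]), 1000*(np.array([.500,.0915])-p)@[-v[1],v[0]])
```

```text
t 5.95 pos [ 0.4899 -0.1287  0.0344] rot [3.1278 0.0156 1.5163] F [-0.5 -1.2 -0.2] w 0.0203
1.512873532929499 0.9478962794629833
```

View pics/top5.png

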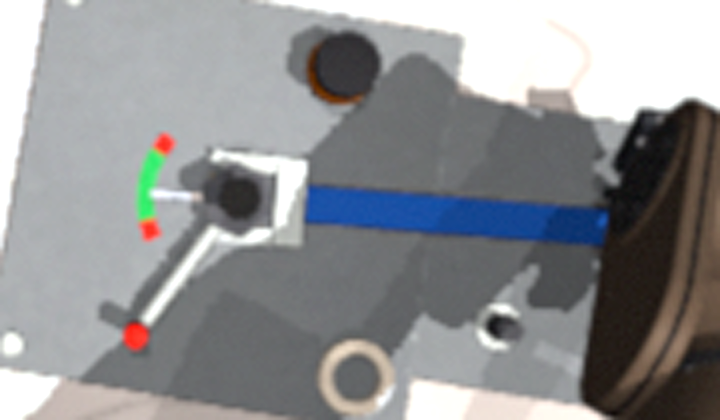

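Request:
apply_moves --motion '[{"dp":[0.25,0,0],"twist":0,"fingers":1},{"dp":[0.2,0,0],"twist":0,"fingers":1}]'

```text
clock: 6.2
eef_pos: [0.4902, -0.1236, 0.0343]
tool_rot: [3.128, 0.015, 1.517]
contact_force: [-0.4, -2.0, 0.9]
width: 0.0206
```

Request:
apply_moves --motion '[{"dp":[0.2,0,0],"twist":0,"fingers":1}]'

```text
clock: 6.3
eef_pos: [0.4903, -0.1216, 0.0343]
tool_rot: [3.128, 0.016, 1.517]
contact_force: [-0.1, -1.9, 0.4]
width: 0.0202
```

Request:
apply_moves --motion '[{"dp":[0.2,0,0],"twist":0,"fingers":1}]'

```text
clock: 6.4
eef_pos: [0.4906, -0.1206, 0.0345]
tool_rot: [3.127, 0.019, 1.518]
contact_force: [-0.0, -10.2, -1.2]
width: 0.0205
```

Request:
apply_moves --motion '[{"dp":[0.15,0,0],"twist":0,"fingers":1}]'

```text
clock: 6.5
eef_pos: [0.4909, -0.1206, 0.0346]
tool_rot: [3.126, 0.022, 1.52]
contact_force: [-1.0, -8.2, -1.1]
width: 0.0207
```

Run:
```python
from h import *
from plant import observe,eyes
s=observe(); brief(s)
d=eyes.get_image("top"); np.savez("pics/top6.npz",T=toolT(s),**d)
px=d["pixels"][165:270,210:390,::-1]
im=cv2.resize(px,None,fx=4,fy=4,interpolation=cv2.INTER_CUBIC)
cv2.imwrite("pics/top6.png",cv2.convertScaleAbs(im,alpha=1.4))
p,v,xm=axis_top(d); print(np.arctan2(v[1],v[0]), 1000*(np.array([.500,.0915])-p)@[-v[1],v[0]],"blue start",xm)
def P(x,y,z): return onz(d,((x+.5)/4-.5+210,(y+.5)/4-.5+165),z)[:2]
print("blue/head edge col start world", onz(d,(xm,214),.023))
```

```text
t 6.5 pos [ 0.4909 -0.1206  0.0346] rot [3.1262 0.0224 1.5196] F [-1.  -8.2 -1.1] w 0.0207
1.5154225832653605 1.0331884015937494 blue start 283
blue/head edge col start world [0.50186783 0.05726992 0.023     ]
```

View pics/top6.png

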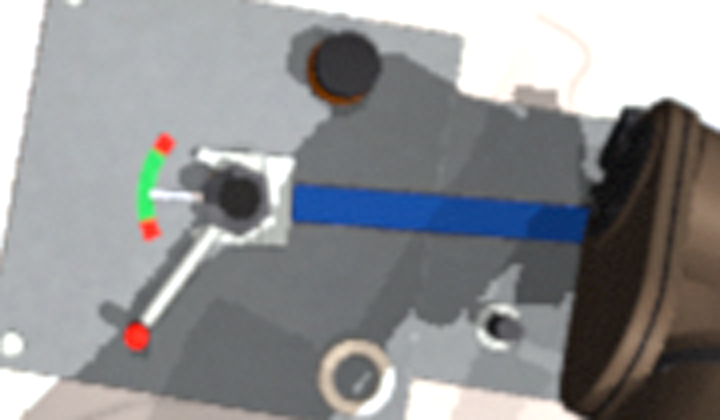

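Request:
apply_moves --motion '[{"dp":[0,0,0],"twist":0,"fingers":1},{"dp":[0,0,0],"twist":0,"fingers":0.4},{"dp":[0,0,0],"twist":0,"fingers":0.4},{"dp":[0,0,0],"twist":0,"fingers":0.4},{"dp":[0,0,-2.0],"twist":0,"fingers":0.4},{"dp":[0,0,-3],"twist":0,"fingers":0.4},{"dp":[0,0,-4],"twist":0,"fingers":0.4},{"dp":[0,0,-3],"twist":0,"fingers":0.4},{"dp":[0,0,0],"twist":0,"fingers":0.4},{"dp":[0,0,0],"twist":0,"fingers":0.4}]'

```text
clock: 7.55
eef_pos: [0.4866, -0.1141, 0.1553]
tool_rot: [3.134, 0.014, 1.518]
contact_force: [-0.0, 0.7, 0.0]
width: 0.0512
```

Run:
```python
from h import *
from plant import observe,eyes
s=observe(); brief(s); print(np.round(s["joints"],3))
d=eyes.get_image("top"); np.savez("pics/top7.npz",T=toolT(s),**d)
px=d["pixels"][165:270,210:390,::-1]
im=cv2.resize(px,None,fx=4,fy=4,interpolation=cv2.INTER_CUBIC)
cv2.imwrite("pics/top7.png",cv2.convertScaleAbs(im,alpha=1.4))
w=eyes.get_image("wrist"); np.savez("pics/wrist7.npz",T=toolT(s),**w)
cv2.imwrite("pics/wrist7.png",cv2.convertScaleAbs(cv2.resize(w["pixels"][:,:,::-1],(768,576),interpolation=cv2.INTER_CUBIC),alpha=1.4))
p,v,xm=axis_top(d); print(np.arctan2(v[1],v[0]), 1000*(np.array([.500,.0915])-p)@[-v[1],v[0]],"blue start",xm)
```

```text
t 7.55 pos [ 0.4866 -0.1141  0.1553] rot [3.1343 0.0138 1.5178] F [-0.   0.7  0. ] w 0.0512
[-0.429 -0.008  2.085 -0.012  1.053 -0.37 ]
1.5137621172437146 1.1401992507275918 blue start 283
```

View pics/top7.png

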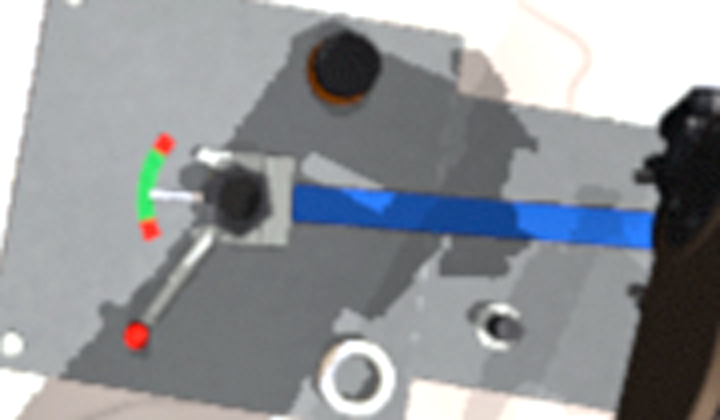

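View pics/wrist7.png

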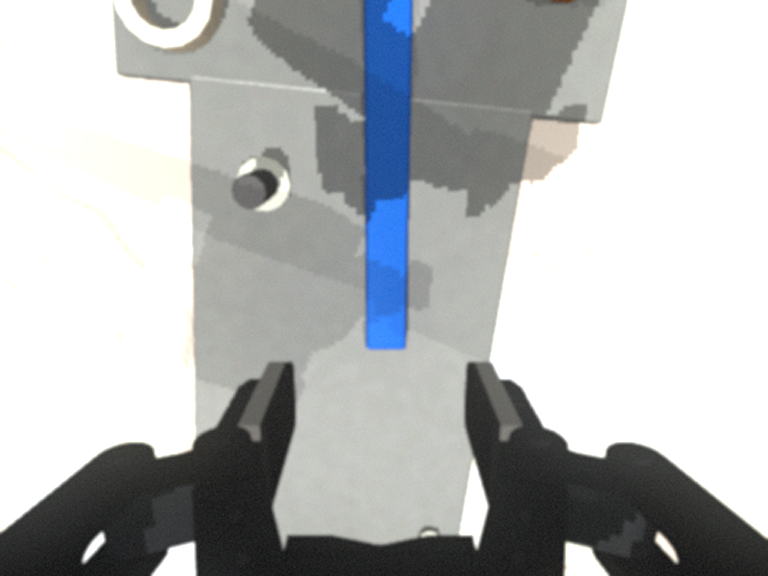

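Run:
```python
from h import *
from plant import observe,eyes
plan(observe(),[.425,.148,.13],2.5,n=8)
```

```text
[3.23, -0.94, 0.31] -0.123
[3.32, -0.54, 0.31] -0.123
[3.36, -0.13, 0.31] -0.123
[3.35, 0.29, 0.31] -0.123
[3.29, 0.69, 0.31] -0.123
[3.18, 1.09, 0.31] -0.123
[3.02, 1.47, 0.31] -0.123
[2.82, 1.83, 0.31] -0.123
```

Request:
apply_moves --motion '[{"dp":[3.2,-0.9,0],"twist":-0.12,"fingers":0.4},{"dp":[3.3,-0.5,0],"twist":-0.12,"fingers":0.4},{"dp":[3.4,-0.1,0.3],"twist":-0.12,"fingers":0.4},{"dp":[3.3,0.3,0.3],"twist":-0.12,"fingers":0.4},{"dp":[3.3,0.7,0.3],"twist":-0.12,"fingers":0.4},{"dp":[3.2,1.1,0.3],"twist":-0.12,"fingers":0.4},{"dp":[3.0,1.5,0.3],"twist":-0.12,"fingers":0.4},{"dp":[2.8,1.8,0.3],"twist":-0.12,"fingers":0.4},{"dp":[0,0,0],"twist":0,"fingers":0.4},{"dp":[0,0,0],"twist":0,"fingers":0.4}]'

```text
clock: 8.65
eef_pos: [0.4124, 0.1559, 0.1152]
tool_rot: [-3.117, -0.015, 2.514]
contact_force: [-0.5, -0.7, 0.0]
width: 0.0512
```

Run:
```python
from h import *
from plant import observe,eyes
s=observe(); brief(s); plan(s,[.425,.148,.13],2.5,n=2)
w=eyes.get_image("wrist"); np.savez("pics/wrist8.npz",T=toolT(s),**w)
cv2.imwrite("pics/wrist8.png",cv2.convertScaleAbs(cv2.resize(w["pixels"][:,:,::-1],(768,576),interpolation=cv2.INTER_CUBIC),alpha=1.4))
hsv=cv2.cvtColor(w["pixels"],cv2.COLOR_RGB2HSV)
red=(((hsv[:,:,0]<8)|(hsv[:,:,0]>172))&(hsv[:,:,1]>130)&(hsv[:,:,2]>70)).astype(np.uint8)
n,l,st,ce=cv2.connectedComponentsWithStats(red); print(st[1:],ce[1:])
```

```text
t 8.65 pos [0.4124 0.1559 0.1152] rot [-3.1165 -0.0149  2.5135] F [-0.5 -0.7  0. ] w 0.0512
[-0.74, 0.05, -0.74] 0.007
[-0.74, 0.06, -0.74] 0.007
[[244 222  24  47 911]
 [288 276  19  17 176]
 [318 330   8  12  78]] [[256.29198683 246.25356751]
 [296.33522727 283.71590909]
 [321.58974359 335.85897436]]
```

View pics/wrist8.png

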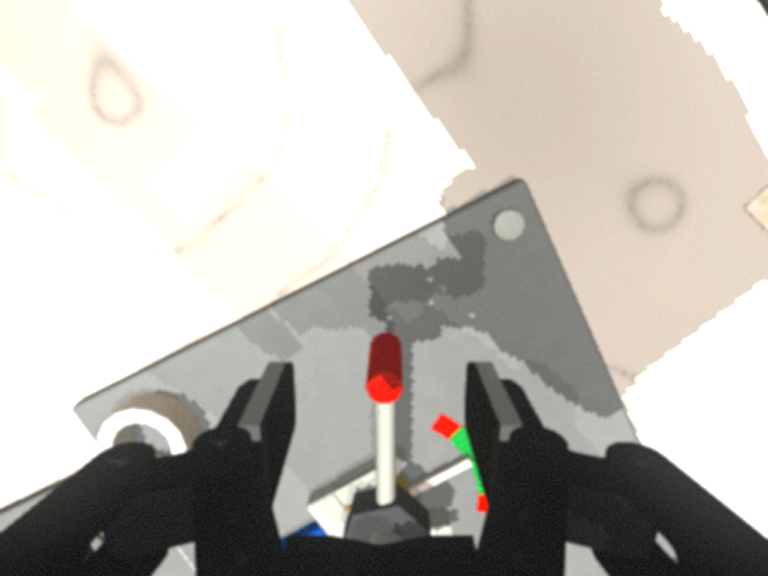

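Run:
```python
from h import *
from plant import observe
w=load("wrist8"); T=w["T"]; p=onz(w,(255.8,258.5),.072,T); print(p, "tool:",(np.linalg.inv(T)@[*p,1])[:3])
print(onz(w,(257,330),.043,T))
plan(observe(),[*p[:2],.058],2.51,n=3)
```

```text
[0.42418827 0.14776416 0.072     ] tool: [-0.01492427  0.0014226   0.04293942]
[0.47991624 0.10783422 0.043     ]
[-0.47, 0.02, 1.9] 0.001
[-0.47, 0.02, 1.9] 0.001
[-0.47, 0.02, 1.9] 0.001
```

Request:
apply_moves --motion '[{"dp":[-1.4,0.1,0],"twist":0,"fingers":0.4},{"dp":[0,0,1.4],"twist":0,"fingers":0.5},{"dp":[0,0,1.4],"twist":0,"fingers":0.5},{"dp":[0,0,1.4],"twist":0,"fingers":0.5},{"dp":[0,0,0.7],"twist":0,"fingers":0.5},{"dp":[0,0,0],"twist":0,"fingers":0.5},{"dp":[0,0,0],"twist":0,"fingers":0.5}]'

```text
clock: 9.4
eef_pos: [0.4308, 0.139, 0.0646]
tool_rot: [-3.118, -0.011, 2.498]
contact_force: [-0.2, -0.2, 0.5]
width: 0.0426
```

Run:
```python
from h import *
from plant import observe,eyes
s=observe(); brief(s); plan(s,[.4242,.1478,.056],2.51,n=1)
```

```text
t 9.4 pos [0.4308 0.139  0.0646] rot [-3.1179 -0.0111  2.498 ] F [-0.2 -0.2  0.5] w 0.0426
[1.05, 0.31, 0.86] -0.012
```

Request:
apply_moves --motion '[{"dp":[0.5,0.15,0.2],"twist":0,"fingers":0.5},{"dp":[0.4,0.1,0.2],"twist":-0.01,"fingers":0.5},{"dp":[0.1,0,0.2],"twist":0,"fingers":0.5},{"dp":[0,0,0],"twist":0,"fingers":0.5}]'

```text
clock: 9.8
eef_pos: [0.4252, 0.1475, 0.0601]
tool_rot: [-3.121, -0.009, 2.508]
contact_force: [-0.1, 0.8, -0.6]
width: 0.0426
```

Run:
```python
from h import *
from plant import observe,eyes
s=observe(); brief(s); plan(s,[.4242,.1478,.056],2.51,n=1)
```

```text
t 9.8 pos [0.4252 0.1475 0.0601] rot [-3.1206 -0.0086  2.5085] F [-0.1  0.8 -0.6] w 0.0426
[0.1, -0.03, 0.41] -0.002
```

Request:
apply_moves --motion '[{"dp":[0.1,0,0.3],"twist":0,"fingers":0.78},{"dp":[0,0,0],"twist":0,"fingers":0.78},{"dp":[0,0,0],"twist":0,"fingers":0.78}]' --newtons 100

```text
clock: 10.1
eef_pos: [0.4243, 0.1485, 0.0572]
tool_rot: [-3.121, -0.008, 2.51]
contact_force: [0.0, 0.3, 0.0]
width: 0.0191
```

```bash
cat >> h.py <<'E'
C0=np.array([.5015,.092])
def arc(s,dth,n,r=.095,off=0.0,bias=0.0):
    """rows to move the tool clockwise by dth in n rows along circle r about C0 from the present angle"""
    p=np.array(s["eef_pos"][:2]); th=np.arctan2(*(p-C0)[::-1]); R0=np.linalg.norm(p-C0); print("th",round(th,3),"r",round(R0,4),"yaw",round(s["tool_rot"][2],3))
    y=s["tool_rot"][2]; q=p
    for i in range(1,n+1):
        a=th-dth*i/n; rr=R0+(r-R0)*min(1,i/3); g=C0+rr*np.array([np.cos(a),np.sin(a)])
        ty=a; dy=(ty-y) if i>1 or True else 0; dy=np.clip(dy,-.14,.14)
        d=g-q; x=np.array([np.cos(y),np.sin(y)]); yy=np.array([np.sin(y),-np.cos(y)])
        print([round(100*d@x,2),round(100*d@yy,2)],round(-dy,3)); q=g;y+=dy
E
python3 - <<'E'
from h import *
from plant import observe,eyes
s=observe(); brief(s); arc(s,.6,6)
E
```

```text
t 10.1 pos [0.4243 0.1485 0.0572] rot [-3.1211 -0.0079  2.5095] F [0.  0.3 0. ] w 0.0191
th 2.51 r 0.0956 yaw 2.51
[np.float64(-0.07), np.float64(0.95)] 0.1
[np.float64(-0.07), np.float64(0.95)] 0.1
[np.float64(-0.07), np.float64(0.95)] 0.1
[np.float64(-0.05), np.float64(0.95)] 0.1
[np.float64(-0.05), np.float64(0.95)] 0.1
[np.float64(-0.05), np.float64(0.95)] 0.1
```

Request:
apply_moves --motion '[{"dp":[-0.02,0.5,0],"twist":0.05,"fingers":0.78},{"dp":[-0.02,0.5,0],"twist":0.05,"fingers":0.78},{"dp":[-0.02,0.5,0],"twist":0.05,"fingers":0.78}]'

```text
clock: 10.4
eef_pos: [0.433, 0.1592, 0.0565]
tool_rot: [-3.116, -0.006, 2.354]
contact_force: [-2.2, -1.5, 2.6]
width: 0.0187
```

Run:
```python
from h import *
from plant import observe,eyes
s=observe(); brief(s); arc(s,.1,2)
```

```text
t 10.4 pos [0.433  0.1592 0.0565] rot [-3.1158 -0.006   2.3544] F [-2.2 -1.5  2.6] w 0.0187
th 2.366 r 0.0959 yaw 2.354
[np.float64(-0.04), np.float64(0.48)] 0.038
[np.float64(-0.04), np.float64(0.48)] 0.05
```

Request:
apply_moves --motion '[{"dp":[-0.03,0.48,-0.02],"twist":0.05,"fingers":0.78},{"dp":[-0.03,0.48,-0.02],"twist":0.05,"fingers":0.78},{"dp":[-0.03,0.48,-0.02],"twist":0.05,"fingers":0.78},{"dp":[-0.03,0.48,-0.02],"twist":0.05,"fingers":0.78},{"dp":[-0.03,0.48,-0.02],"twist":0.05,"fingers":0.78}]'

```text
clock: 10.9
eef_pos: [0.4493, 0.172, 0.0562]
tool_rot: [-3.101, -0.001, 2.095]
contact_force: [-1.7, -1.2, 2.4]
width: 0.0189
```

```bash
cat > look.py <<'E'
import sys
from h import *
from plant import observe,eyes
n=sys.argv[1]
s=observe(); brief(s); arc(s,.1,2)
d=eyes.get_image("top"); np.savez(f"pics/top{n}.npz",T=toolT(s),**d)
im=cv2.resize(d["pixels"][165:270,210:400,::-1],None,fx=4,fy=4,interpolation=cv2.INTER_CUBIC)
cv2.imwrite(f"pics/top{n}.png",cv2.convertScaleAbs(im,alpha=1.4))
p,v,xm=axis_top(d); yw=np.arctan2(v[1],v[0]); print("spanner yaw",yw,"rel bed",yw-1.428,"lat",1000*(np.array([.500,.0915])-p)@[-v[1],v[0]],"blue start",xm)
E
python3 look.py 9
```

```text
t 10.9 pos [0.4493 0.172  0.0562] rot [-3.1012e+00 -1.4000e-03  2.0952e+00] F [-1.7 -1.2  2.4] w 0.0189
th 2.149 r 0.0955 yaw 2.095
[np.float64(-0.0), np.float64(0.48)] -0.004
[np.float64(-0.03), np.float64(0.48)] 0.05
spanner yaw 1.2758624728684462 rel bed -0.1521375271315537 lat -0.10522420860763626 blue start 282
```

View pics/top9.png

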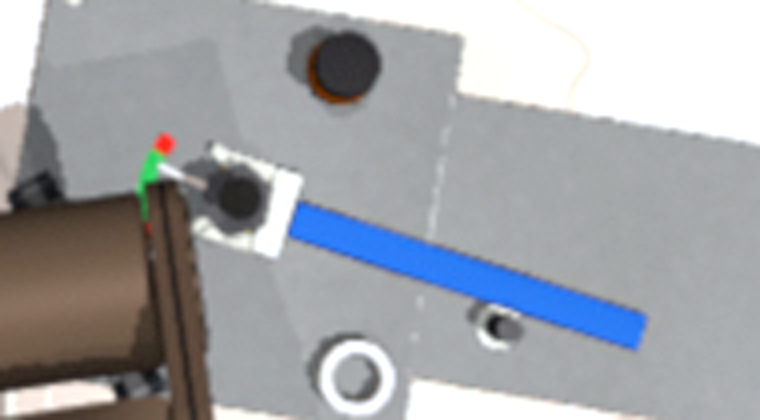

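Request:
apply_moves --motion '[{"dp":[0,0.48,-0.02],"twist":0.02,"fingers":0.78},{"dp":[-0.02,0.48,-0.02],"twist":0.04,"fingers":0.78},{"dp":[-0.02,0.48,-0.02],"twist":0.05,"fingers":0.78},{"dp":[-0.02,0.48,-0.02],"twist":0.05,"fingers":0.78}]'

```text
clock: 11.35
eef_pos: [0.4642, 0.1799, 0.0557]
tool_rot: [-3.091, 0.004, 1.929]
contact_force: [-3.6, -1.3, 3.0]
width: 0.0188
```

```bash
python3 look.py 10
```

```text
t 11.35 pos [0.4642 0.1799 0.0557] rot [-3.0909  0.004   1.9294] F [-3.6 -1.3  3. ] w 0.0188
th 1.972 r 0.0955 yaw 1.929
[np.float64(-0.01), np.float64(0.48)] 0.008
[np.float64(-0.03), np.float64(0.48)] 0.05
spanner yaw 1.2561154203445313 rel bed -0.17188457965546866 lat -0.1297668659928819 blue start 282
```

View pics/top10.png

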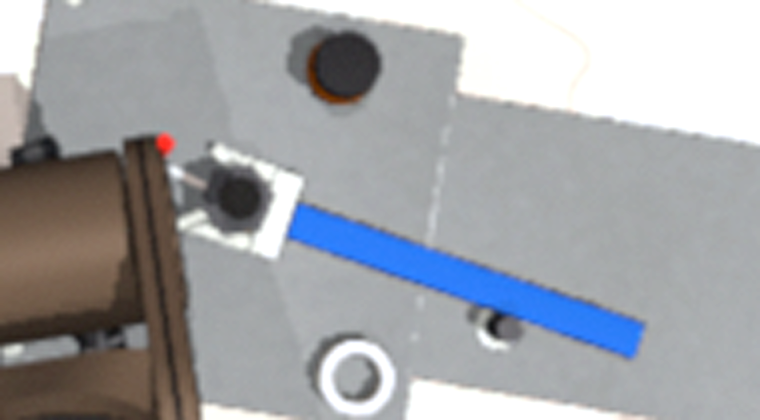

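Request:
apply_moves --motion '[{"dp":[-0.02,0.48,-0.03],"twist":0.03,"fingers":0.78},{"dp":[-0.02,0.48,-0.03],"twist":0.05,"fingers":0.78},{"dp":[-0.02,0.48,-0.03],"twist":0.05,"fingers":0.78},{"dp":[-0.02,0.48,-0.03],"twist":0.05,"fingers":0.78},{"dp":[-0.02,0.48,-0.03],"twist":0.05,"fingers":0.78},{"dp":[-0.02,0.48,-0.03],"twist":0.05,"fingers":0.78}]'

```text
clock: 12.0
eef_pos: [0.489, 0.1864, 0.0556]
tool_rot: [-3.081, 0.018, 1.644]
contact_force: [-3.9, -0.3, 3.8]
width: 0.0188
```

```bash
python3 look.py 11
```

```text
t 12.0 pos [0.489  0.1864 0.0556] rot [-3.0807  0.0178  1.6438] F [-3.9 -0.3  3.8] w 0.0188
th 1.703 r 0.0952 yaw 1.644
[np.float64(0.01), np.float64(0.48)] -0.009
[np.float64(-0.02), np.float64(0.48)] 0.05
spanner yaw 1.256173126755462 rel bed -0.17182687324453783 lat -0.1518497539534973 blue start 282
```

Request:
apply_moves --motion '[{"dp":[0,0.5,-0.03],"twist":0.02,"fingers":0.78},{"dp":[-0.02,0.5,-0.03],"twist":0.04,"fingers":0.78},{"dp":[-0.02,0.5,-0.03],"twist":0.05,"fingers":0.78},{"dp":[-0.02,0.5,-0.03],"twist":0.05,"fingers":0.78},{"dp":[-0.02,0.5,-0.03],"twist":0.05,"fingers":0.78},{"dp":[-0.02,0.5,-0.03],"twist":0.05,"fingers":0.78},{"dp":[-0.02,0.5,-0.03],"twist":0.05,"fingers":0.78}]'

```text
clock: 12.75
eef_pos: [0.5229, 0.185, 0.0554]
tool_rot: [-3.082, 0.036, 1.326]
contact_force: [-3.9, 0.8, 2.7]
width: 0.0185
```

```bash
python3 look.py 12
```

```text
t 12.75 pos [0.5229 0.185  0.0554] rot [-3.0816  0.0356  1.3261] F [-3.9  0.8  2.7] w 0.0185
th 1.345 r 0.0954 yaw 1.326
[np.float64(-0.02), np.float64(0.48)] 0.031
[np.float64(-0.03), np.float64(0.48)] 0.05
spanner yaw 1.2561737205398167 rel bed -0.17182627946018325 lat -0.1582807608721315 blue start 282
```

View pics/top12.png

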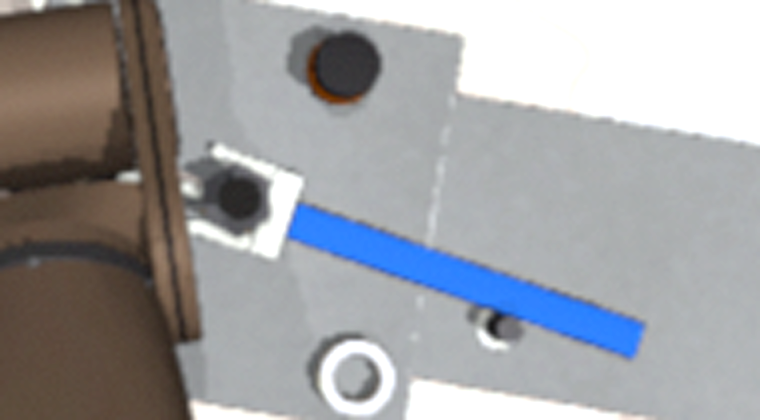

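Request:
apply_moves --motion '[{"dp":[-0.02,0.5,-0.03],"twist":0.04,"fingers":0.78},{"dp":[-0.02,0.5,-0.03],"twist":0.05,"fingers":0.78},{"dp":[-0.02,0.5,-0.03],"twist":0.05,"fingers":0.78},{"dp":[-0.02,0.5,-0.03],"twist":0.05,"fingers":0.78},{"dp":[-0.02,0.4,-0.03],"twist":0.04,"fingers":0.78}]'

```text
clock: 13.3
eef_pos: [0.5448, 0.177, 0.0554]
tool_rot: [-3.088, 0.048, 1.093]
contact_force: [-3.0, 1.0, 2.7]
width: 0.0188
```

Request:
apply_moves --motion '[{"dp":[-0.01,0.3,-0.02],"twist":0.03,"fingers":0.78},{"dp":[-0.01,0.3,-0.02],"twist":0.03,"fingers":0.78}]'

```text
clock: 13.5
eef_pos: [0.5499, 0.1743, 0.0554]
tool_rot: [-3.089, 0.052, 1.032]
contact_force: [-3.6, 1.3, 2.8]
width: 0.019
```

```bash
python3 look.py 13
```

```text
t 13.5 pos [0.5499 0.1743 0.0554] rot [-3.0893  0.0517  1.0322] F [-3.6  1.3  2.8] w 0.019
th 1.039 r 0.0954 yaw 1.032
[np.float64(-0.02), np.float64(0.48)] 0.043
[np.float64(-0.03), np.float64(0.48)] 0.05
spanner yaw 1.2562245098097875 rel bed -0.17177549019021243 lat -0.16163021755132334 blue start 282
```

Request:
apply_moves --motion '[{"dp":[-0.01,0.3,-0.02],"twist":0.03,"fingers":0.78},{"dp":[-0.01,0.3,-0.02],"twist":0.03,"fingers":0.78}]'

```text
clock: 13.75
eef_pos: [0.5551, 0.1709, 0.0554]
tool_rot: [-3.093, 0.055, 0.968]
contact_force: [-4.2, 1.3, 2.4]
width: 0.0185
```

Request:
apply_moves --motion '[{"dp":[-0.01,0.3,-0.02],"twist":0.03,"fingers":0.78},{"dp":[-0.01,0.3,-0.02],"twist":0.03,"fingers":0.78}]'

```text
clock: 13.95
eef_pos: [0.5602, 0.1672, 0.0554]
tool_rot: [-3.096, 0.057, 0.903]
contact_force: [-3.1, 1.0, 2.9]
width: 0.0186
```

Request:
apply_moves --motion '[{"dp":[-0.01,0.3,-0.02],"twist":0.03,"fingers":0.78}]'

```text
clock: 14.05
eef_pos: [0.5627, 0.1651, 0.0555]
tool_rot: [-3.098, 0.059, 0.87]
contact_force: [-3.0, 2.3, 2.0]
width: 0.0188
```

Request:
apply_moves --motion '[{"dp":[-0.01,0.3,-0.02],"twist":0.03,"fingers":0.78}]'

```text
clock: 14.15
eef_pos: [0.5652, 0.163, 0.0555]
tool_rot: [-3.1, 0.06, 0.838]
contact_force: [-3.6, 1.9, 2.4]
width: 0.0188
```

Request:
apply_moves --motion '[{"dp":[-0.01,0.25,-0.02],"twist":0.025,"fingers":0.78}]'

```text
clock: 14.25
eef_pos: [0.5672, 0.1611, 0.0556]
tool_rot: [-3.101, 0.061, 0.81]
contact_force: [-3.4, 1.6, 2.5]
width: 0.0188
```

Request:
apply_moves --motion '[{"dp":[-0.01,0.25,-0.02],"twist":0.025,"fingers":0.78}]'

```text
clock: 14.35
eef_pos: [0.5691, 0.1592, 0.0556]
tool_rot: [-3.103, 0.062, 0.783]
contact_force: [-3.2, 1.9, 2.2]
width: 0.0185
```

Request:
apply_moves --motion '[{"dp":[-0.01,0.25,-0.02],"twist":0.025,"fingers":0.78}]'

```text
clock: 14.45
eef_pos: [0.5703, 0.1579, 0.0555]
tool_rot: [-3.102, 0.063, 0.754]
contact_force: [-6.8, 6.9, 3.4]
width: 0.0188
```

Request:
apply_moves --motion '[{"dp":[-0.01,0.25,-0.02],"twist":0.025,"fingers":0.78}]'

```text
clock: 14.55
eef_pos: [0.5706, 0.1574, 0.0554]
tool_rot: [-3.099, 0.065, 0.726]
contact_force: [-8.0, 8.3, 4.7]
width: 0.0186
```

Request:
apply_moves --motion '[{"dp":[0,0.3,-0.02],"twist":0,"fingers":0.78},{"dp":[0,0.3,-0.02],"twist":0,"fingers":0.78}]'

```text
clock: 14.75
eef_pos: [0.571, 0.1569, 0.0552]
tool_rot: [-3.086, 0.067, 0.721]
contact_force: [-8.8, 9.4, 4.7]
width: 0.0186
```

```bash
python3 look.py 14
```

```text
t 14.75 pos [0.571  0.1569 0.0552] rot [-3.0858  0.0674  0.7211] F [-8.8  9.4  4.7] w 0.0186
th 0.751 r 0.0951 yaw 0.721
[np.float64(-0.0), np.float64(0.48)] 0.02
[np.float64(-0.02), np.float64(0.48)] 0.05
spanner yaw 1.2551944176469554 rel bed -0.17280558235304455 lat -0.0603307832115032 blue start 282
```

View pics/top14.png

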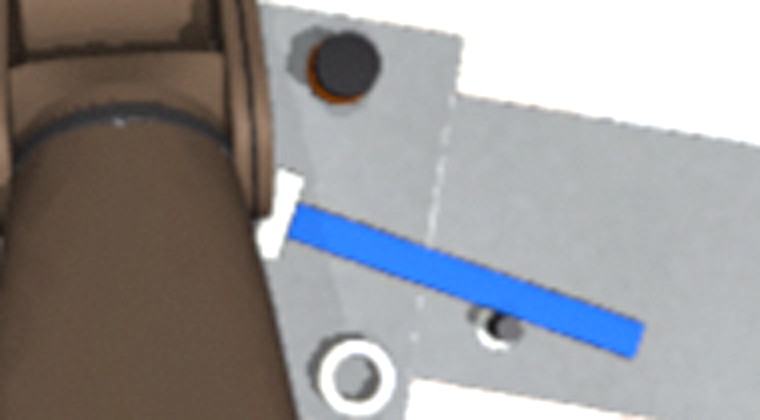

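Request:
apply_moves --motion '[{"dp":[0,0.34,-0.02],"twist":0,"fingers":0.78},{"dp":[0,0.34,-0.02],"twist":0,"fingers":0.78},{"dp":[0,0.34,-0.02],"twist":0,"fingers":0.78}]'

```text
clock: 15.1
eef_pos: [0.5709, 0.1569, 0.0549]
tool_rot: [-3.062, 0.072, 0.715]
contact_force: [-9.4, 9.9, 6.5]
width: 0.0189
```

Request:
apply_moves --motion '[{"dp":[0,0,0],"twist":0,"fingers":0.78},{"dp":[0,-0.15,0],"twist":0,"fingers":0.78},{"dp":[0,-0.05,0],"twist":0,"fingers":0.5},{"dp":[0,0,0],"twist":0,"fingers":0.5},{"dp":[0,0,0],"twist":0,"fingers":0.5}]'

```text
clock: 15.6
eef_pos: [0.5713, 0.1582, 0.0554]
tool_rot: [-3.067, 0.07, 0.713]
contact_force: [-0.0, 0.4, -0.7]
width: 0.0427
```

Run:
```python
from h import *
from plant import observe
s=observe(); brief(s)
T=toolT(s); print("world up in tool", np.round(T[:3,:3].T@[0,0,1],3), "pin in tool y:", np.round((np.linalg.inv(T)@[C0[0]+.095*np.cos(.776),C0[1]+.095*np.sin(.776),.055,1])[:3]*1000,1))
```

```text
t 15.6 pos [0.5713 0.1582 0.0554] rot [-3.0666  0.0695  0.7127] F [-0.   0.4 -0.7] w 0.0427
world up in tool [-0.069 -0.075 -0.995] pin in tool y: [-1.3 -1.5  0.6]
```

Request:
apply_moves --motion '[{"dp":[-0.1,-0.1,-1.5],"twist":0,"fingers":0.5},{"dp":[-0.15,-0.15,-2],"twist":0,"fingers":0.4},{"dp":[-0.2,-0.2,-3],"twist":0,"fingers":0.2},{"dp":[-0.3,-0.3,-4],"twist":0,"fingers":0.2},{"dp":[-0.3,-0.3,-4],"twist":0,"fingers":0.2}]'

```text
clock: 16.1
eef_pos: [0.569, 0.1556, 0.202]
tool_rot: [-3.062, 0.079, 0.711]
contact_force: [0.6, 0.8, 0.0]
width: 0.0683
```

Run:
```python
from h import *
from plant import observe
s=observe(); brief(s)
T=toolT(s); D=(np.array([.36,.45,.30])-T[:3,3]); print(np.round(T[:3,:3].T@D*100,1))
```

```text
t 16.1 pos [0.569  0.1556 0.202 ] rot [-3.0618  0.0791  0.7106] F [0.6 0.8 0. ] w 0.0683
[  2.6 -36.6  -7.1]
```

Request:
apply_moves --motion '[{"dp":[0.3,-4,-0.8],"twist":-0.1,"fingers":0.2},{"dp":[0,-4,-0.8],"twist":-0.1,"fingers":0.2},{"dp":[0.4,-4,-0.8],"twist":-0.1,"fingers":0.2},{"dp":[0.8,-4,-0.8],"twist":-0.1,"fingers":0.2},{"dp":[1.2,-4,-0.8],"twist":-0.1,"fingers":0.2},{"dp":[1.6,-4,-0.8],"twist":-0.1,"fingers":0.2},{"dp":[2,-3,-0.8],"twist":-0.1,"fingers":0.2},{"dp":[2,-2,-0.8],"twist":-0.1,"fingers":0.2},{"dp":[0,0,0],"twist":0,"fingers":0.2},{"dp":[0,0,0],"twist":0,"fingers":0.2}]'

```text
clock: 17.1
eef_pos: [0.3605, 0.3825, 0.3169]
tool_rot: [-3.07, -0.019, 1.533]
contact_force: [1.0, -0.2, -0.9]
width: 0.0682
```

```bash
python3 look.py 15
python3 - <<'E'
from h import *
from plant import observe,eyes
d=eyes.get_image("side"); np.savez("pics/side15.npz",**d)
im=cv2.resize(d["pixels"][170:384,140:390,::-1],None,fx=2.8,fy=2.8,interpolation=cv2.INTER_CUBIC)[:600]
cv2.imwrite("pics/side15.png",cv2.convertScaleAbs(im,alpha=1.4))
E
```

```text
t 17.1 pos [0.3605 0.3825 0.3169] rot [-3.0697 -0.0189  1.5332] F [ 1.  -0.2 -0.9] w 0.0682
th 2.023 r 0.3229 yaw 1.533
[np.float64(-6.15), np.float64(4.67)] -0.14
[np.float64(-7.03), np.float64(3.06)] -0.14
spanner yaw 1.2562882858691315 rel bed -0.1717117141308684 lat -0.13963862621293943 blue start 282
```

View pics/top15.png

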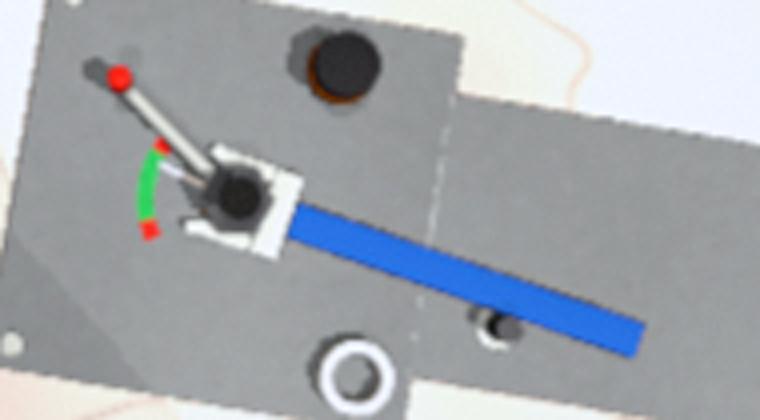

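View pics/side15.png

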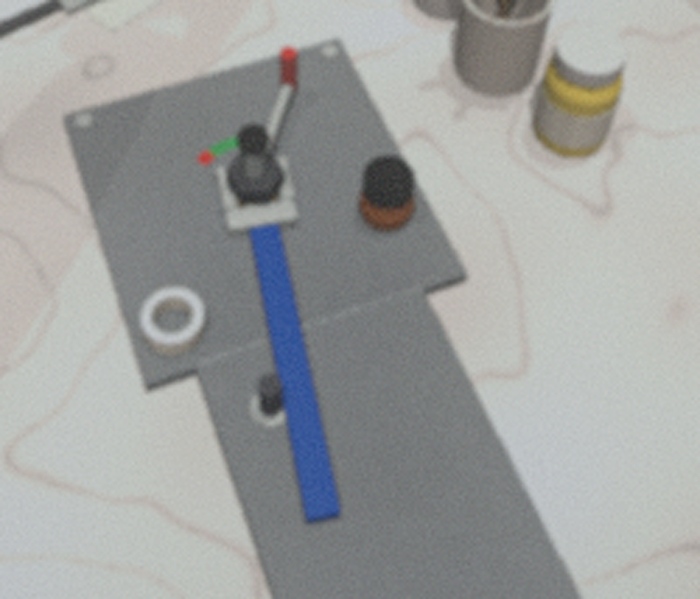

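Run:
```python
from h import *
b=np.load("bed.npz");R,t=b["R"],b["t"]
d=load("top15"); p,v,xm=axis_top(d)
def P(x,y,z): return onz(d,((x+.5)/4-.5+210,(y+.5)/4-.5+165),z)[:2]
C=np.array([.5003,.0917])
for n,q,z in [("end a",(646,316),.023),("end b",(634,358),.023),("head back a",(303,178),.024),("back b",(277,260),.024),("tipU",(213,147),.024),("tipL",(183,230),.024)]:
    print(n,"along axis from collar mm",round(1000*(P(*q,z)-C)@v,1))
for z in (.014,.02,.026):
  w=P(161,163,z)-C; print("pointer bed ang tip",z,np.arctan2(w[1],w[0])-1.428, np.linalg.norm(w))
print("base-tip", (lambda q: np.arctan2(q[1],q[0])-1.428)(P(161,163,.02)-P(203,185,.02)))
for q in [(163,143),(151,230),(157,153),(147,217)]:
  w=P(*q,.013)-C; print("band px",q,round(np.arctan2(w[1],w[0])-1.428,3))
w=P(119,77,.072)-C; print("pin bed",np.arctan2(w[1],w[0])-1.428,np.linalg.norm(w))
```

```text
end a along axis from collar mm -248.9
end b along axis from collar mm -249.6
head back a along axis from collar mm -33.8
back b along axis from collar mm -34.8
tipU along axis from collar mm 22.0
tipL along axis from collar mm 22.7
pointer bed ang tip 0.014 -0.2952651538305995 0.048195933089772644
pointer bed ang tip 0.02 -0.29105247765162345 0.04809170776431751
pointer bed ang tip 0.026 -0.28682157768435834 0.0479883396035257
base-tip -0.31795159641646586
band px (163, 143) -0.506
band px (151, 230) 0.518
band px (157, 153) -0.376
band px (147, 217) 0.365
pin bed -0.6250075360443187 0.09458159650586866
```

Run:
```python
from plant import r, observe
r.close_job(); print(observe()["clock"])
```

```text
the job is handed in; nothing more can be done
the job is handed in; nothing more can be done
```

The nut is locked and the job was handed in at about 17 s. I gripped the spanner's handle and slid the jaw onto the collar until it would go no further (about 10 N). I then swung the red pin clockwise with the fingers on either side of it. The handle came up on its post at about -0.17 rad and the nut stopped hard. I held the pin there at 11 to 14 N, sideways along its path, then backed away.

**Last checks, after letting go:**
- **Spanner:** still home, with the jaw centre within about 1 mm of the collar axis. The handle lies against the open side of the post.
- **Pointer:** -0.29 to -0.32 rad, in the green band (image edges about -0.38 and +0.37) but nearer its clockwise end. It started near +0.09 and moved clockwise to here.
- **Nut:** worked out from the pin's position, its turn is 1.62 to 1.65 rad, against the stop at 1.65. The camera cannot settle it closer, so the hard stop is the better evidence.
- **Other things on the bench:** the jar and tape look unmoved. The small spanner, pen, paint jars and mug were never approached, but I did not measure them again.

**Disagreements:** the wrist and top cameras differed by 2 to 3 mm, as calibration allows. The tool also tilted about 0.1 rad while pushing the pin, adding about 5 N of vertical force on it.

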